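# Show the bench camera the lamp behind the gel power supply

### The job

Lift the red-handled inspection mirror up and off its hook and, gripping it only by the handle, hold the mirror over the yellow spot behind the gel power supply, with its centre at the marked hold point, angled so that the bench camera, looking over the top of the supply, sees the orange lamp on the supply's back panel in the middle of the mirror. Finish while still holding the mirror steady there in mid-air: do not put it down or let go. Keep the fingers off the glass, and leave the tip box, tube rack and wash bottle where they are.

Things in the scene. Friction and masses are not known exactly. Their poses are not given: they have to be found in the camera images.
- mirror_grip (a point): Middle of the red, black-striped handle of the loose hanging inspection mirror: grip here. Handle 46 mm long (z, up to the ring), 30 wide (y: grip across this), 16 deep (x). -x: out of the reflecting side, and the way the hook's peg points. Ring (outer 30 mm, inner 24) centred 33 mm up from here, its top 49 mm up. Hangs upright, this point 157 mm above the table.
- mirror_face (a point): Centre of the round reflecting face (rim 66 mm across, 10 mm thick overall), 85 mm below mirror_grip and 4 mm in front of it (its -x). z points straight out of the reflecting face, x towards the handle, y sideways as mirror_grip's y. The face is parallel to the handle.
- mirror: The whole mirror, about 95 g; origin at the centre of its hanging ring (10 mm deep along x), axes as mirror_grip. An 8 mm steel stem joins the handle's lower end to the round mirror.
- mirror_glass: The silvered glass disc of the mirror, rigidly part of it; origin and axes as mirror_face.
- hook_stand: Fixed hook stand; origin on the table under the hanging ring; its peg points to -x. Peg 6 mm thick, axis 200 mm up, from a post at x +60 mm to an upturned tip at x -15 mm whose top is 8 mm above the axis. Free the ring by raising it 7 to 16 mm (12 is good), then drawing it 35 mm or more along -x. Base 90 x 110 x 12 mm under the post.
- station: Fixed station on a plate 200 x 370 x 6 mm; z up; origin on the table under the centre of the grey and blue power supply, 170 (x) x 90 (y) mm, top 75 mm above the table. Its back panel (y -45 mm) faces -y, with the orange lamp and a black cap at x -45 and +45 mm, either way round. White bench camera on a 336 mm post at y +178 mm, looking over the supply.
- hold_point (a point): Where the centre of the mirror's face has to be: 70 mm above the table over the yellow spot (44 mm across) on the plate, 150 mm to the station's -y side of its origin. Axes as station.
- lens (a point): Centre of the bench camera's lens: station x 0, y +130, z 290 mm. Fixed to the station.
- orange_lamp: The orange round lamp (20 mm across, 5 mm proud) fixed on the back panel, at station x = -45 or +45 mm, y -48, z 55 mm; origin at its centre. This is what the camera has to see in the mirror.
- orange_lamp_face (a point): Centre of the orange lamp (same point as the body's origin).
- black_cap: Black fuse cap of the same size in the other place on the back panel; not wanted.
- sight_left (a point): For the lamp at station x -45 mm: point in the air, fixed to the station, on the line from lamp to lens, a quarter of the way. With the mirror at hold_point, the lamp shows in mid-mirror when mirror_face's z axis passes through it (z halves the angle between lens and lamp). Its x, y in the mirror_face frame: where the image lies on the glass.
- sight_right (a point): The same for the orange lamp at station x = +45 mm.
- tip_box: White pipette tip box 82 x 120 x 45 mm, loose; origin at the centre of its underside. Leave it.
- tube_rack: Blue tube rack 80 x 170 x 66 mm with green-capped tubes, loose; origin at the centre of its underside. Leave it.
- wash_bottle: White bottle with a green band, 68 mm across, 170 mm high, loose; origin at the centre of its underside. Leave it.

How it is judged:
On the way:
1. the mirror is lifted off the hook and held clear of it by the gripper (contact force between mirror and hook_stand below 0.01 N and contact force between mirror and the fingers above 1 N and (x of mirror_grip in the frame of hook_stand below -0.03 m or height (world z) of mirror_grip above 0.22 m)), for 0.2 s.
At the end, for the whole second after the job is handed in: The gripper holds the mirror still, clear of station and hook stand, its face centre within 25 mm of the hold point, and turned so that the camera sees the orange lamp within 20 mm of the middle of the glass both ways (about 6 degrees of mirror angle) (((x of orange_lamp_face in the frame of station below 0 m and x of sight_left in the frame of mirror_face between -0.02 and 0.02 m and y of sight_left in the frame of mirror_face between -0.02 and 0.02 m and z of sight_left in the frame of mirror_face above 0.05 m) or (x of orange_lamp_face in the frame of station above 0 m and x of sight_right in the frame of mirror_face between -0.02 and 0.02 m and y of sight_right in the frame of mirror_face between -0.02 and 0.02 m and z of sight_right in the frame of mirror_face above 0.05 m)) and distance between mirror_face and hold_point below 0.025 m and contact force between mirror and the fingers above 1 N and contact force between mirror and station below 0.05 N and contact force between mirror and hook_stand below 0.05 N and linear speed of mirror below 0.02 m/s and angular speed of mirror below 0.15 rad/s); the arm keeps its last pose, push and grip.
It fails at once if the fingers press on the mirror's glass (contact force between mirror_glass and the fingers above 0.5 N).
It fails at once if the tip box is pushed more than 30 mm or tipped over (distance of tip_box from where it was at the start of the episode above 0.03 m or angle between tip_box's own z axis and vertical above 0.35 rad).
It fails at once if the tube rack is pushed more than 30 mm or tipped over (distance of tube_rack from where it was at the start of the episode above 0.03 m or angle between tube_rack's own z axis and vertical above 0.35 rad).
It fails at once if the wash bottle is pushed more than 30 mm or tipped over (distance of wash_bottle from where it was at the start of the episode above 0.03 m or angle between wash_bottle's own z axis and vertical above 0.35 rad).
It also fails if it takes over 32 s, if anything falls off the work surface, if the arm or the gripper's body presses on something with over 40 N, if the wrist force passes 120 N, or if a joint passes its speed limit or range.

### The arm

A 7-joint arm with a two-finger parallel gripper is mounted at the origin on the work surface. World frame = base frame: x ahead of the robot, y to its left, z up, the work surface at z = 0. Lengths are in m, angles in rad, forces in N, time in s.
With the tool pointing down it reaches from about 0.4 to 0.85 m from the base axis. Payload 4.5 kg.
Tool frame: the origin (TCP) lies on the centre line of the jaws, within the pads' length; the fingertips stand 11 mm ahead of it and the grasp point (between the pads) lies 8 mm behind it; z points along the fingers, y is the line along which they close (so a half turn about z gives the same grasp; the last joint's range is limited). The gripper opens to 88 mm and grips with 3 to 60 N. Pads are 18 mm wide; open, the fingers measure 123 mm over their backs; the gripper's body (75 mm by 187 mm) begins 45 mm behind the grasp point.
Start: joints at [-1.222, 0.689, -0.195, 1.565, 0.157, 0.902, -0.215], TCP at [0.193, 0.594, 0.25] pointing down, gripper open.
Joint ranges: [-3.01, 3.01], [-0.46, 2.08], [-1.47, 1.51], [0.13, 2.56], [-1, 4.14], [0.04, 2.09], [-2.66, 2.66]. Speed limits (rad/s): [2.57, 2.57, 3.14, 3.14, 3.14, 3.14, 3.14].

### API

Orientations are given as a unit quaternion [x, y, z, w].
In Python, from plant import * gives the robot as it stands. The module is installed in compiled form; this text tells all that it offers.
- The arm moves only by the tool send_rows, never from a script. Its argument "motion" is a list of rows, each an object of numbers: "x", "y", "z": the shift along the tool's x, y, z in cm; "rx", "ry", "rz": the turn, a rotation vector about the tool's x, y, z in rad; "jaw": the finger opening in cm, from 0 to 8.81. In form: [{"x": .., "y": .., "z": .., "rx": .., "ry": .., "rz": .., "jaw": ..}, ...]. A call has exactly 5 rows; each row shifts and turns the commanded pose from where the row before left it, along the tool's axes as they then stand; what a row does not reach is not made up. A row lasts 1/10 s, in which the tool goes at most 50 mm and 8.59 degrees, less where a joint would pass 70% of its speed; a pose out of reach is approached as far as the arm can. A call is refused whole if a number of a shift passes 5 or a number of a turn 0.15, either way. A call with a gripper value outside its range is refused whole. The fingers move at their own pace and stop on an object; "grip_force" is the grip in N (left out, the last holds). Time passes only in rows, so rows that do not move let the fingers close, or fill a call up. It gives the time, the measured TCP pose, the force, the opening and the grip force at its end, in the units of the state.
- get_state(): the state, without advancing time (a new reading comes with each control period).
- snapshot(name): name is "side" or "top"; returns a dict with "img" (480x640x3 uint8, red, green, blue), "vertical_fov" (degrees; the focal length in pixels is half the picture's height over the tangent of half this angle, whatever the lens; pixels are square), "cx", "cy" (the principal point, pixels), "extrinsics" (4x4, takes a point from camera to world coordinates). Camera axes: x right, y up, looking along -z (the intrinsics and any distortion apply to the point x, -y, -z); pixel columns grow to the right and rows downward; lengths in m; the calibration is good to about 2 mm. A picture is of the moment at which its call begins. There is no depth.
- finish_job(): hands the job in; it is judged then, once.
The state is a dict: "clock": time; "q": joint angles; "qd": joint speeds; "joint_torque": joint torques, N m; "tool_pos": TCP position; "eef_rot": TCP orientation; "contact_force": force on the tool from outside, world axes, zero at the start; "moment": the same for the moment, N m; "opening": opening from 0.0 (shut) to 1.0 (fully open); "finger_force": force on a finger pad.
Only numpy, scipy, OpenCV 4.12 (cv2) and the standard library are available. Lean on these libraries where they do the work, as an engineer would, in place of code of your own. Each camera call takes 0.05 s, during which the arm holds its last target. There are 200 camera calls.

## Working session

There is one attempt and no reset: what is moved stays moved. The work goes in short steps, Python scripts to look and compute and a tool call to move; the robot and the scene stay as the last step left them, time stands still between calls to the robot, and variables do not carry over. Pictures are saved under pics/ and viewed, at most 10 in all, crops included, and the job is handed in when it is done.

Besides the shell and the picture viewer there is one more tool, called as name(argument=value, ...) on one line, values as JSON. send_rows: Moves the arm, as the interface text tells. Its arguments: {"type":"object","properties":{"motion":{"type":"array"},"grip_force":{"type":"number"}},"required":["motion"]}

```bash
mkdir -p pics; python3 - <<'E'
from plant import *
import cv2, pickle, numpy as np
for n in ("side","top"):
    s=snapshot(n); pickle.dump(s,open(n+".pkl","wb")); cv2.imwrite(f"pics/{n}0.png",s["img"][:,:,::-1])
    print(n,s["vertical_fov"],s["cx"],s["cy"],[k for k in s if k!="img"]); print(np.round(s["extrinsics"],3))
st=get_state(); print(st)
E
```

```text
side 48.57797830241985 324.80466753538104 235.95428160372757 ['vertical_fov', 'cx', 'cy', 'extrinsics']
[[ 0.82   0.411 -0.399  0.014]
 [-0.573  0.574 -0.586 -0.666]
 [-0.011  0.709  0.705  1.087]
 [ 0.     0.     0.     1.   ]]
top 52.384343911271436 319.17325599720743 240.16145931973398 ['vertical_fov', 'cx', 'cy', 'extrinsics']
[[-0.025  0.996 -0.081  0.444]
 [-0.999 -0.023  0.026  0.062]
 [ 0.024  0.082  0.996  1.316]
 [ 0.     0.     0.     1.   ]]
{'clock': 0.1, 'q': array([-1.22226098,  0.68989063, -0.19451778,  1.5662045 ,  0.15733854,
        0.90249169, -0.21513655]), 'qd': array([-0.00051859, -0.00122942,  0.00106249, -0.00232077,  0.0001472 ,
        0.00134916, -0.00204974]), 'joint_torque': array([-2.10402686e-03, -5.28492093e+01, -1.27153594e+00, -1.53835523e+01,
       -5.26938122e-02,  1.96655863e-03,  4.17964031e-05]), 'tool_pos': array([0.19336381, 0.5937815 , 0.24900555]), 'eef_rot': array([ 1.56690501e-01,  9.87647431e-01, -7.98252035e-04, -5.24556766e-05]), 'contact_force': array([-0.63373107, -0.85811051, -0.75171051]), 'moment': array([ 0.00342644, -0.0266375 ,  0.03818075]), 'finger_force': 0.0, 'opening': 0.9989747400055823}
```

View pics/side0.png

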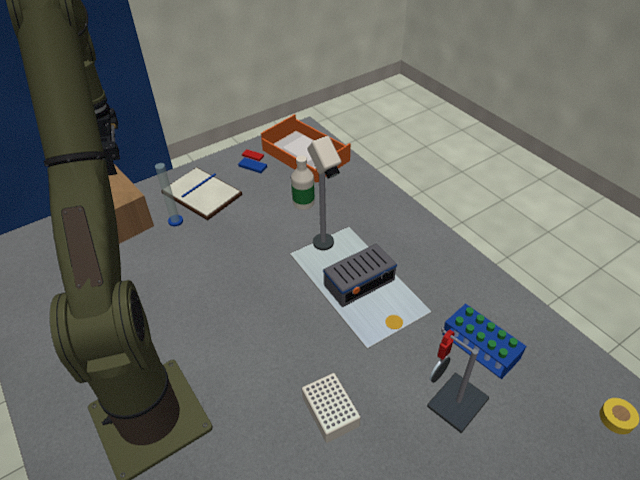

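View pics/top0.png

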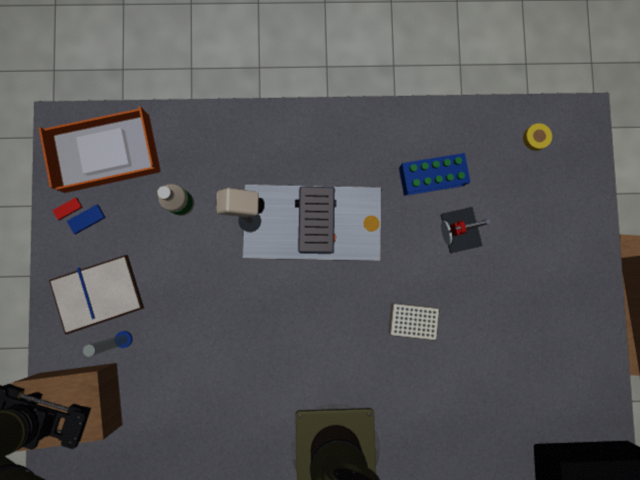

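The side view shows the mirror's red handle at about (445,345), the disc at (440,368), the hook stand base at (458,400), the yellow spot at (394,322) and the orange lamp at (356,290). In the top view the spot is at (372,224), the handle at (460,228) and the lamp at (334,238), which is on the robot side. Next I'll measure these.

```bash
cat > h.py <<'E'
import cv2, pickle, numpy as np
def ray(s,u,v):
    f=240/np.tan(np.radians(s["vertical_fov"]/2)); E=s["extrinsics"]
    d=E[:3,:3]@np.array([(u-s["cx"])/f,-(v-s["cy"])/f,-1]); return E[:3,3],d/np.linalg.norm(d)
def plane(s,u,v,z):
    o,d=ray(s,u,v); return o+d*(z-o[2])/d[2]
def tri(a,pa,b,pb):
    o1,d1=ray(a,*pa);o2,d2=ray(b,*pb); t=np.linalg.lstsq(np.c_[d1,-d2],o2-o1,rcond=None)[0]
    p,q=o1+t[0]*d1,o2+t[1]*d2; return (p+q)/2,np.linalg.norm(p-q)
def proj(s,p):
    f=240/np.tan(np.radians(s["vertical_fov"]/2)); E=s["extrinsics"]; c=E[:3,:3].T@(np.array(p)-E[:3,3])
    return np.array([s["cx"]-f*c[0]/c[2], s["cy"]+f*c[1]/c[2]])
def blobs(s,lo,hi,roi,n=3):
    x0,y0,x1,y1=roi; h=cv2.cvtColor(s["img"][y0:y1,x0:x1],cv2.COLOR_RGB2HSV); m=cv2.inRange(h,lo,hi)
    k,l,st,c=cv2.connectedComponentsWithStats(m); o=np.argsort(-st[1:,4])[:n]+1
    return [(c[i]+[x0,y0],st[i,4],l==i) for i in o]
E
python3 - <<'E'
from h import *
S=pickle.load(open("side.pkl","rb"));T=pickle.load(open("top.pkl","rb"))
ys=blobs(S,(12,120,120),(32,255,255),(370,300,420,345),2);yt=blobs(T,(12,120,120),(32,255,255),(350,205,395,245),2)
for a,s in((ys,S),(yt,T)): print("spot",a[0][0],a[0][1],plane(s,*a[0][0],.006))
for a in blobs(T,(0,130,60),(20,255,255),(300,180,345,260)): print("lampT",a[0],a[1],plane(T,*a[0],.055))
for a in blobs(S,(3,130,60),(20,255,255),(320,260,400,310)): print("lampS",a[0],a[1],plane(S,*a[0],.055))
# plate: bright
for s,n,roi in((T,"T",(225,170,400,275)),(S,"S",(280,215,440,355))):
    b=blobs(s,(80,5,130),(125,90,255),roi,1)[0]; print(n,b[1])
    c=max(cv2.findContours(b[2].astype(np.uint8),cv2.RETR_EXTERNAL,cv2.CHAIN_APPROX_NONE)[0],key=cv2.contourArea)
    r=cv2.boxPoints(cv2.minAreaRect(c))+np.array(roi[:2]) if n=="T" else cv2.approxPolyDP(cv2.convexHull(c),6,True)[:,0]+np.array(roi[:2])
    for p in r: print(p,plane(s,*p,.006).round(4))
rs=[b for s,roi in((S,(420,320,470,390)),(T,(435,205,500,250))) for b in [blobs(s,(0,130,70),(8,255,255),roi,4)+blobs(s,(172,130,70),(180,255,255),roi,4)]]
for b in rs: print([(x[0].round(1),x[1]) for x in b])
a=cv2.resize(S["img"][310:440,410:540],None,fx=4.5,fy=4.5,interpolation=cv2.INTER_CUBIC)[:,:400]
b=cv2.resize(T["img"][195:260,430:500],None,fx=5.6,fy=5.6,interpolation=cv2.INTER_CUBIC)
o=np.zeros((590,800,3),np.uint8);o[:585,:400]=a[:585];o[:b.shape[0],405:405+b.shape[1]]=b
cv2.imwrite("pics/crop.png",o[:,:,::-1])
E
```

```text
spot [393.82702703 321.72972973] 185 [ 0.59246998 -0.11516045  0.006     ]
spot [370.93513514 222.98378378] 185 [ 0.59412372 -0.11402991  0.006     ]
lampT [334.25 237.25] 8 [ 0.55330846 -0.01064653  0.055     ]
lampS [356. 290.] 35 [ 0.55203285 -0.01157101  0.055     ]
T 6346
[242.93392944 257.20481873] [0.5095 0.2327 0.006 ]
[244.43185425 184.55529594] [0.7064 0.2263 0.006 ]
[380.81716919 187.36737061] [ 0.6913 -0.1443  0.006 ]
[379.31924438 260.01689148] [ 0.4933 -0.1333  0.006 ]
S 5065
[347 227] [0.7001 0.2236 0.006 ]
[430 310] [ 0.69   -0.1403  0.006 ]
[367 347] [ 0.493  -0.1344  0.006 ]
[291 253] [0.5105 0.2307 0.006 ]
[(array([445.1, 343.8]), np.int32(211)), (array([448.5, 352.5]), np.int32(2)), (array([449.5, 330. ]), np.int32(2)), (array([444.5, 334.5]), np.int32(2)), (array([443.5, 346.5]), np.int32(2)), (array([443. , 349.5]), np.int32(2))]
[(array([460.4, 227.4]), np.int32(91)), (array([462.5, 221. ]), np.int32(2)), (array([456., 222.]), np.int32(1)), (array([459., 221.]), np.int32(1)), (array([464., 223.]), np.int32(1))]
```

View pics/crop.png

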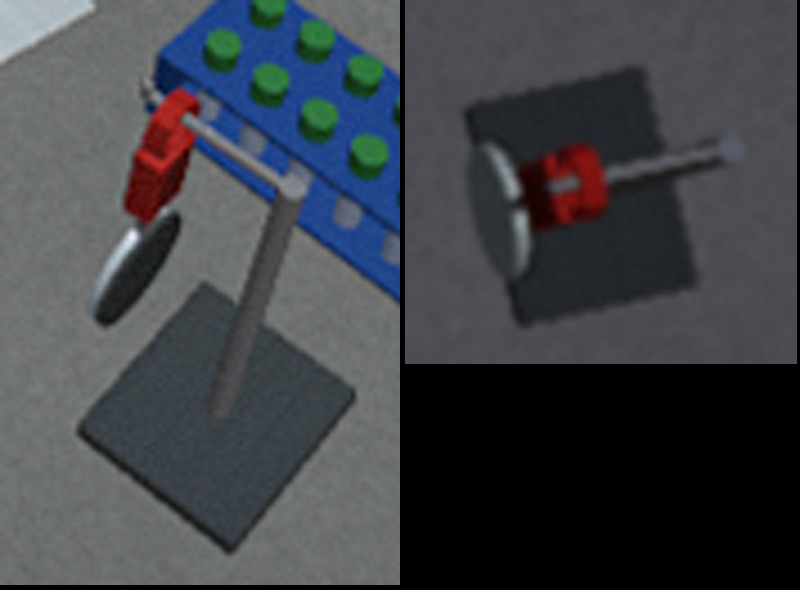

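The crop shows the ring at top px (462,227), the post top at (488,222) and the base corners. The peg points left in the top image, which is world +y. I'll work out the hook pose from these.

```bash
python3 - <<'E'
from h import *
S=pickle.load(open("side.pkl","rb"));T=pickle.load(open("top.pkl","rb"))
cs=lambda x,y:(410+x/4.5-.4,310+y/4.5-.4); ct=lambda x,y:(430+(x-405)/5.6-.4,195+y/5.6-.4)
print("post top",tri(S,cs(293,187),T,ct(730,150)))
bs=[plane(S,*cs(*p),.012) for p in((205,283),(355,395),(232,550),(80,430))]
bt=[plane(T,*ct(*p),.012) for p in((640,70),(695,283),(522,325),(467,107))]
print(np.round(bs,4),np.mean(bs,0));print(np.round(bt,4),np.mean(bt,0))
for b in (bs,bt): print([np.linalg.norm(b[i]-b[i-1]).round(4) for i in range(4)])
print("red",tri(S,(445.1,343.8),T,(460.4,227.4)))
print("glass rim top view, z~.072",plane(T,*ct(497,210),.072), "side",plane(S,*cs(136,268),.072))
print("ring top",plane(T,*ct(592,180),.206),"post",plane(T,*ct(730,150),.2))
E
```

```text
post top (array([ 0.56924836, -0.35883481,  0.20276961]), np.float64(0.0001158074495711771))
[[ 0.6115 -0.3066  0.012 ]
 [ 0.6269 -0.3928  0.012 ]
 [ 0.5221 -0.4141  0.012 ]
 [ 0.5056 -0.3292  0.012 ]] [ 0.5665128  -0.36066473  0.012     ]
[[ 0.6309 -0.389   0.012 ]
 [ 0.5267 -0.4105  0.012 ]
 [ 0.5084 -0.3255  0.012 ]
 [ 0.6146 -0.3037  0.012 ]] [ 0.57011879 -0.3571713   0.012     ]
[np.float64(0.1083), np.float64(0.0876), np.float64(0.107), np.float64(0.0864)]
[np.float64(0.0869), np.float64(0.1064), np.float64(0.0869), np.float64(0.1085)]
red (array([ 0.55688912, -0.30255983,  0.17076922]), np.float64(0.007409115800198904))
glass rim top view, z~.072 [ 0.55863625 -0.29857973  0.072     ] side [ 0.55701508 -0.30176338  0.072     ]
ring top [ 0.55775863 -0.29968176  0.206     ] post [ 0.56960827 -0.3599203   0.2       ]
```

The hook geometry agrees: base about 108×87 mm, and the ring comes out at (0.557,-0.300) from both routes. The hook's +x is (0.196,-0.981). I'll plan a grasp from the front (station side), tilted 30° down, to stay clear of the peg.

```bash
cat > plan.py <<'E'
from h import *
from scipy.spatial.transform import Rotation as Ro
import sys
HX=np.array([.196,-.981,0]);HX/=np.linalg.norm(HX);Z=np.array([0,0,1.]);HY=np.cross(Z,HX)
GRIP=np.array([.5573,-.300,.157]); SPOT=np.array([.5933,-.1147,.07]); YAW=-.043
def toolR(z,y): z=z/np.linalg.norm(z);return np.c_[np.cross(y,z),y,z]
e=np.radians(30); RG=toolR(np.cos(e)*HX-np.sin(e)*Z,HY); PG=GRIP+.008*RG[:,2]
def final(roll=0.,off=np.zeros(3),ex=e):
    """mirror frame: x (back), y, z(up handle). off = grip point minus pad point in the tool-held mirror frame"""
    sR=Ro.from_euler('z',YAW).as_matrix(); n=sR@np.array([-33.75,146.5,43.75]);n/=np.linalg.norm(n)
    up=Z-n*n[2];up/=np.linalg.norm(up); up=Ro.from_rotvec(roll*n).apply(up)
    M=np.c_[-n,np.cross(up,-n),up]                 # mirror_grip axes
    g=SPOT-M@np.array([-.004,0,-.085])             # grip point
    H=np.c_[HX,HY,Z]; R=M@H.T@RG                   # same grasp as at the hook
    return g+.008*R[:,2],R,M
def rows(p1,R1,N,p0=None,R0=None):
    if p0 is None:
        from plant import get_state
        s=get_state();p0,R0=s["tool_pos"],Ro.from_quat(s["eef_rot"]).as_matrix()
        print("t",s["clock"],"p",p0.round(4),"z",R0[:,2].round(3),"y",R0[:,1].round(3),"q",s["q"].round(2),"F",s["contact_force"].round(1),"open",round(s["opening"],3),"ff",round(s["finger_force"],1))
    w=Ro.from_matrix(R0.T@R1).as_rotvec()/N
    A=sum(Ro.from_rotvec(w*k).as_matrix() for k in range(N))
    sh=np.linalg.solve(A,R0.T@(p1-p0))*100
    print("N",N,"shift cm",sh.round(3),"turn",w.round(4))
E
python3 - <<'E'
from plan import *
y=np.array([.75,.66,0]);y/=np.linalg.norm(y)
W1=(np.array([.42,.22,.40]),toolR(-Z,y)); rows(*W1,10)
W2=(PG-.12*RG[:,2]+.03*Z,RG); rows(*W2,15,*W1); print("PG",PG,"W2",W2[0],RG.round(3))
for r in (0,.4,-.4): p,R,M=final(r); print(r,p.round(3),R[:,2].round(2),R[:,1].round(2),M[:,2].round(2))
E
```

```text
t 0.1 p [0.1934 0.5938 0.249 ] z [-0.    -0.002 -1.   ] y [ 0.31   0.951 -0.002] q [-1.22  0.69 -0.19  1.57  0.16  0.9  -0.22] F [-0.6 -0.9 -0.8] open 0.999 ff 0.0
N 10 shift cm [-3.943 -2.007 -1.508] turn [-0.0002  0.0001  0.0534]
N 15 shift cm [-2.163 -0.51   2.421] turn [ 0.0183 -0.0681  0.0317]
PG [ 0.5586574  -0.30679393  0.153     ] W2 [ 0.53829639 -0.204885    0.243     ] [[-0.098  0.981  0.17 ]
 [ 0.49   0.196 -0.849]
 [-0.866 -0.    -0.5  ]]
0 [ 0.599 -0.147  0.145] [ 0.13 -0.68 -0.72] [0.98 0.18 0.  ] [ 0.05 -0.27  0.96]
0.4 [ 0.63  -0.14   0.139] [-0.06 -0.73 -0.68] [ 0.89  0.27 -0.37] [ 0.43 -0.18  0.88]
-0.4 [ 0.568 -0.151  0.139] [ 0.32 -0.66 -0.68] [0.93 0.06 0.37] [-0.34 -0.32  0.88]
```

send_rows(motion=[{"x": -3.9,"y": -2.0,"z": -1.5,"rx": 0,"ry": 0,"rz": 0.053,"jaw": 8.8},{"x": -3.9,"y": -2.0,"z": -1.5,"rx": 0,"ry": 0,"rz": 0.053,"jaw": 8.8},{"x": -3.9,"y": -2.0,"z": -1.5,"rx": 0,"ry": 0,"rz": 0.053,"jaw": 8.8},{"x": -3.9,"y": -2.0,"z": -1.5,"rx": 0,"ry": 0,"rz": 0.053,"jaw": 8.8},{"x": -3.9,"y": -2.0,"z": -1.5,"rx": 0,"ry": 0,"rz": 0.053,"jaw": 8.8}])

```text
clock: 0.6
tool_pos: [0.3313, 0.4221, 0.3249]
eef_rot: [0.287, 0.958, -0.0, -0.0]
contact_force: [0.5, 0.2, -0.3]
opening: 1.0
finger_force: 0.0
```

send_rows(motion=[{"x": -3.9,"y": -2.0,"z": -1.5,"rx": 0,"ry": 0,"rz": 0.053,"jaw": 8.8},{"x": -3.9,"y": -2.0,"z": -1.5,"rx": 0,"ry": 0,"rz": 0.053,"jaw": 8.8},{"x": -3.9,"y": -2.0,"z": -1.5,"rx": 0,"ry": 0,"rz": 0.053,"jaw": 8.8},{"x": -3.9,"y": -2.0,"z": -1.5,"rx": 0,"ry": 0,"rz": 0.053,"jaw": 8.8},{"x": -3.9,"y": -2.0,"z": -1.5,"rx": 0,"ry": 0,"rz": 0.053,"jaw": 8.8}])

```text
clock: 1.1
tool_pos: [0.418, 0.2216, 0.4001]
eef_rot: [0.411, 0.912, -0.0, -0.0]
contact_force: [1.1, 0.6, 0.5]
opening: 0.998
finger_force: 0.0
```

```bash
python3 - <<'E'
from plan import *
rows(PG-.12*RG[:,2]+.03*Z,RG,15)
E
```

```text
t 1.1 p [0.418  0.2216 0.4001] z [-0. -0. -1.] y [ 0.749  0.662 -0.   ] q [-0.55  0.31 -0.05  1.77  0.02  1.06  0.12] F [1.1 0.6 0.5] open 0.998 ff 0.0
N 15 shift cm [-2.177 -0.505  2.43 ] turn [ 0.0183 -0.0681  0.0318]
```

```bash
python3 - <<'E'
from plan import *
from plant import get_state
s=get_state();R0=Ro.from_quat(s["eef_rot"]); d=(R0.inv()*Ro.from_matrix(RG)).as_rotvec()
W=(np.array([.47,-.03,.37]),(R0*Ro.from_rotvec(d*.45)).as_matrix()); rows(*W,8)
rows(PG-.12*RG[:,2]+.03*Z,RG,7,*W)
E
```

```text
t 1.1 p [0.418  0.2216 0.4001] z [-0. -0. -1.] y [ 0.749  0.662 -0.   ] q [-0.55  0.31 -0.05  1.77  0.02  1.06  0.12] F [1.1 0.6 0.5] open 0.998 ff 0.0
N 8 shift cm [-2.817 -1.3    1.025] turn [ 0.0155 -0.0575  0.0268]
N 7 shift cm [-0.84   0.164  3.174] turn [ 0.0216 -0.0803  0.0375]
```

send_rows(motion=[{"x": -2.8,"y": -1.3,"z": 1.0,"rx": 0.0155,"ry": -0.0575,"rz": 0.027,"jaw": 8.8},{"x": -2.8,"y": -1.3,"z": 1.0,"rx": 0.0155,"ry": -0.0575,"rz": 0.027,"jaw": 8.8},{"x": -2.8,"y": -1.3,"z": 1.0,"rx": 0.0155,"ry": -0.0575,"rz": 0.027,"jaw": 8.8},{"x": -2.8,"y": -1.3,"z": 1.0,"rx": 0.0155,"ry": -0.0575,"rz": 0.027,"jaw": 8.8},{"x": -2.8,"y": -1.3,"z": 1.0,"rx": 0.0155,"ry": -0.0575,"rz": 0.027,"jaw": 8.8}])

```text
clock: 1.6
tool_pos: [0.4555, 0.0684, 0.3677]
eef_rot: [0.466, 0.872, -0.095, 0.115]
contact_force: [0.2, 0.3, -0.0]
opening: 0.999
finger_force: 0.0
```

send_rows(motion=[{"x": -2.8,"y": -1.3,"z": 1.0,"rx": 0.0155,"ry": -0.0575,"rz": 0.027,"jaw": 8.8},{"x": -2.8,"y": -1.3,"z": 1.0,"rx": 0.0155,"ry": -0.0575,"rz": 0.027,"jaw": 8.8},{"x": -2.8,"y": -1.3,"z": 1.0,"rx": 0.0155,"ry": -0.0575,"rz": 0.027,"jaw": 8.8},{"x": -0.8,"y": 0.2,"z": 3.2,"rx": 0.0216,"ry": -0.08,"rz": 0.0375,"jaw": 8.8},{"x": -0.8,"y": 0.2,"z": 3.2,"rx": 0.0216,"ry": -0.08,"rz": 0.0375,"jaw": 8.8}])

```text
clock: 2.1
tool_pos: [0.4906, -0.0674, 0.3233]
eef_rot: [0.516, 0.797, -0.198, 0.245]
contact_force: [1.2, -0.6, -0.6]
opening: 0.992
finger_force: 0.0
```

```bash
python3 - <<'E'
from plan import *
rows(PG-.12*RG[:,2]+.03*Z,RG,5)
E
```

```text
t 2.1 p [ 0.4906 -0.0674  0.3233] z [ 0.186 -0.569 -0.801] y [ 0.919  0.39  -0.064] q [-0.59  0.47  0.35  2.08  0.76  0.74 -0.46] F [ 1.2 -0.6 -0.6] open 0.992 ff 0.0
N 5 shift cm [-0.877  0.137  3.23 ] turn [ 0.0221 -0.0801  0.0368]
```

send_rows(motion=[{"x": -0.88,"y": 0.14,"z": 3.2,"rx": 0.022,"ry": -0.08,"rz": 0.037,"jaw": 8.8},{"x": -0.88,"y": 0.14,"z": 3.2,"rx": 0.022,"ry": -0.08,"rz": 0.037,"jaw": 8.8},{"x": -0.88,"y": 0.14,"z": 3.2,"rx": 0.022,"ry": -0.08,"rz": 0.037,"jaw": 8.8},{"x": -0.88,"y": 0.14,"z": 3.2,"rx": 0.022,"ry": -0.08,"rz": 0.037,"jaw": 8.8},{"x": -0.88,"y": 0.14,"z": 3.2,"rx": 0.022,"ry": -0.08,"rz": 0.037,"jaw": 8.8}])

```text
clock: 2.6
tool_pos: [0.5383, -0.203, 0.2426]
eef_rot: [0.548, 0.671, -0.317, 0.386]
contact_force: [0.8, 0.2, -0.1]
opening: 0.997
finger_force: 0.0
```

```bash
python3 - <<'E'
from plan import *
from plant import snapshot
rows(PG-.05*RG[:,2],RG,5)
for n in("side","top"):
    s=snapshot(n); pickle.dump(s,open(n+"1.pkl","wb")); 
    o=np.zeros((480,800,3),np.uint8) if n=="side" else o
    if n=="side": o[:,:400]=cv2.resize(s["img"][220:460,340:540],(400,480))
    else: o[:,400:]=cv2.resize(s["img"][160:304,380:500],(400,480))
cv2.imwrite("pics/c1.png",o[:,:,::-1])
E
```

```text
t 2.6 p [ 0.5383 -0.203   0.2426] z [ 0.17  -0.849 -0.5  ] y [ 0.98   0.198 -0.003] q [-0.63  0.96  0.72  2.12  1.27  0.5  -1.19] F [ 0.8  0.2 -0.1] open 0.997 ff 0.0
N 5 shift cm [ 0.493 -0.006  1.728] turn [ 0.0001 -0.      0.0007]
```

View pics/c1.png

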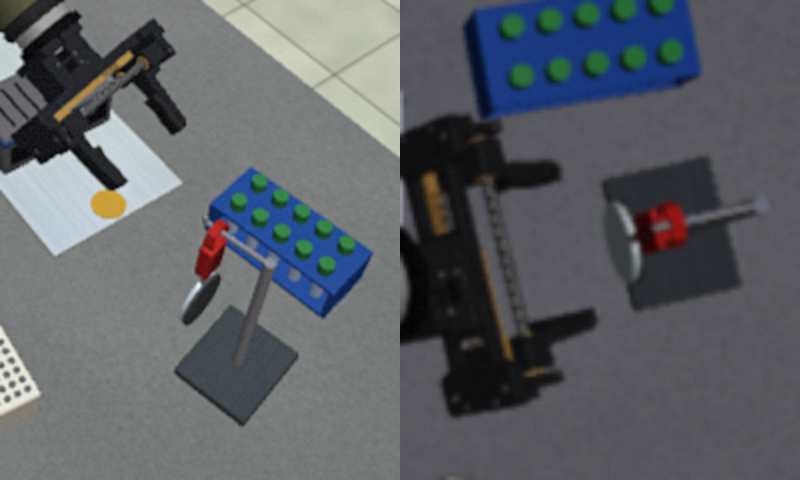

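The gripper is lined up in front of the hook. In the right-hand crop the finger midpoint (562,246) projects along the peg direction onto the handle at (660,228). I'll move in.

send_rows(motion=[{"x": 0.49,"y": 0,"z": 1.73,"rx": 0,"ry": 0,"rz": 0,"jaw": 8.8},{"x": 0.49,"y": 0,"z": 1.73,"rx": 0,"ry": 0,"rz": 0,"jaw": 8.8},{"x": 0.49,"y": 0,"z": 1.73,"rx": 0,"ry": 0,"rz": 0,"jaw": 8.8},{"x": 0.49,"y": 0,"z": 1.73,"rx": 0,"ry": 0,"rz": 0,"jaw": 7},{"x": 0.49,"y": 0,"z": 1.73,"rx": 0,"ry": 0,"rz": 0,"jaw": 6}])

```text
clock: 3.2
tool_pos: [0.5503, -0.2639, 0.1792]
eef_rot: [0.549, 0.671, -0.316, 0.385]
contact_force: [0.9, 0.6, -0.7]
opening: 0.844
finger_force: 0.0
```

send_rows(motion=[{"x": 0,"y": 0,"z": 1.0,"rx": 0,"ry": 0,"rz": 0,"jaw": 6},{"x": 0,"y": 0,"z": 1.0,"rx": 0,"ry": 0,"rz": 0,"jaw": 6},{"x": 0,"y": 0,"z": 1.0,"rx": 0,"ry": 0,"rz": 0,"jaw": 6},{"x": 0,"y": 0,"z": 1.0,"rx": 0,"ry": 0,"rz": 0,"jaw": 6},{"x": 0,"y": 0,"z": 1.0,"rx": 0,"ry": 0,"rz": 0,"jaw": 6}])

```text
clock: 3.7
tool_pos: [0.5588, -0.3064, 0.1546]
eef_rot: [0.549, 0.671, -0.316, 0.386]
contact_force: [-0.4, -0.2, -0.1]
opening: 0.679
finger_force: 0.0
```

```bash
python3 - <<'E'
from plan import *
from plant import snapshot
rows(PG,RG,1)
o=np.zeros((480,800,3),np.uint8)
for n in("side","top"):
    s=snapshot(n); pickle.dump(s,open(n+"2.pkl","wb")); 
    if n=="side": o[:,:400]=cv2.resize(s["img"][290:410,400:500],(400,480))
    else: o[:,400:]=cv2.resize(s["img"][170:290,410:510],(400,480))
cv2.imwrite("pics/c2.png",o[:,:,::-1])
E
```

```text
t 3.7 p [ 0.5588 -0.3064  0.1546] z [ 0.171 -0.847 -0.503] y [ 0.98   0.198 -0.001] q [-0.4   1.15  0.69  2.08  1.79  0.43 -1.69] F [-0.4 -0.2 -0.1] open 0.679 ff 0.0
N 1 shift cm [ 0.123 -0.025  0.106] turn [ 0.0014 -0.0033  0.0018]
```

View pics/c2.png

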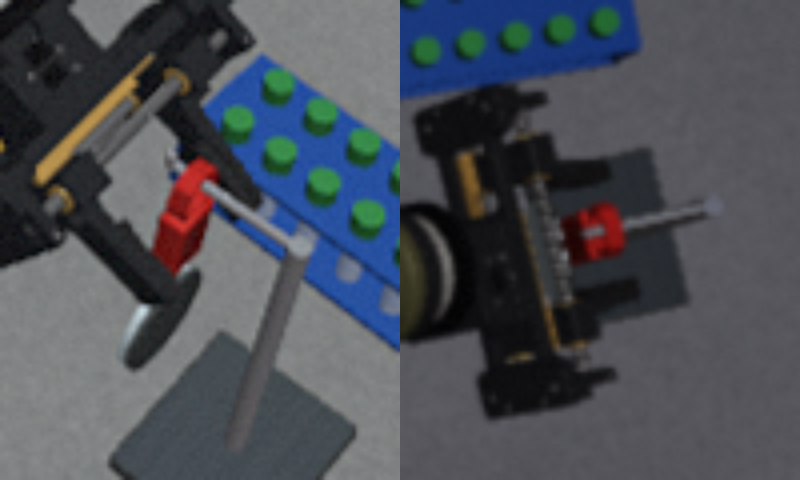

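The fingers straddle the handle evenly, with the midpoint at about (595,233) and the handle at (597,231) in the right-hand crop. I'll make a small correction and close.

send_rows(motion=[{"x": 0.1,"y": 0,"z": 0.1,"rx": 0,"ry": 0,"rz": 0,"jaw": 4},{"x": 0,"y": 0,"z": 0,"rx": 0,"ry": 0,"rz": 0,"jaw": 0},{"x": 0,"y": 0,"z": 0,"rx": 0,"ry": 0,"rz": 0,"jaw": 0},{"x": 0,"y": 0,"z": 0,"rx": 0,"ry": 0,"rz": 0,"jaw": 0},{"x": 0,"y": 0,"z": 0,"rx": 0,"ry": 0,"rz": 0,"jaw": 0}], grip_force=30)

```text
clock: 4.3
tool_pos: [0.5583, -0.307, 0.1528]
eef_rot: [0.548, 0.671, -0.317, 0.386]
contact_force: [-0.1, 0.4, 0.5]
opening: 0.333
finger_force: 30.0
```

send_rows(motion=[{"x": 0,"y": 0,"z": 0,"rx": 0,"ry": 0,"rz": 0,"jaw": 0},{"x": 0,"y": 0,"z": 0,"rx": 0,"ry": 0,"rz": 0,"jaw": 0},{"x": 0,"y": 0,"z": 0,"rx": 0,"ry": 0,"rz": 0,"jaw": 0},{"x": 0,"y": 0,"z": 0,"rx": 0,"ry": 0,"rz": 0,"jaw": 0},{"x": 0,"y": 0,"z": 0,"rx": 0,"ry": 0,"rz": 0,"jaw": 0}])

```text
clock: 4.8
tool_pos: [0.5583, -0.3072, 0.1528]
eef_rot: [0.548, 0.671, -0.317, 0.386]
contact_force: [1.1, 0.4, -0.0]
opening: 0.336
finger_force: 30.0
```

```bash
python3 - <<'E'
from plan import *
from plant import get_state
s=get_state();p0,R0=s["tool_pos"],Ro.from_quat(s["eef_rot"]).as_matrix()
rows(p0+.012*Z,R0,3); rows(p0+.012*Z-.06*HX,R0,5,p0+.012*Z,R0)
E
```

```text
t 4.8 p [ 0.5583 -0.3072  0.1528] z [ 0.169 -0.848 -0.502] y [ 0.98   0.197 -0.003] q [-0.4   1.15  0.69  2.08  1.79  0.43 -1.7 ] F [ 1.1  0.4 -0. ] open 0.336 ff 30.0
N 3 shift cm [-0.346 -0.001 -0.201] turn [0. 0. 0.]
N 5 shift cm [ 0.602  0.002 -1.038] turn [0. 0. 0.]
```

Opening is 0.336 × 88 ≈ 29.6 mm, which matches the 30 mm handle. I'll lift 12 mm and then draw it off.

send_rows(motion=[{"x": -0.35,"y": 0,"z": -0.2,"rx": 0,"ry": 0,"rz": 0,"jaw": 0},{"x": -0.35,"y": 0,"z": -0.2,"rx": 0,"ry": 0,"rz": 0,"jaw": 0},{"x": -0.35,"y": 0,"z": -0.2,"rx": 0,"ry": 0,"rz": 0,"jaw": 0},{"x": 0,"y": 0,"z": 0,"rx": 0,"ry": 0,"rz": 0,"jaw": 0},{"x": 0,"y": 0,"z": 0,"rx": 0,"ry": 0,"rz": 0,"jaw": 0}])

```text
clock: 5.3
tool_pos: [0.5583, -0.3072, 0.1649]
eef_rot: [0.549, 0.671, -0.317, 0.385]
contact_force: [0.1, -0.4, -1.5]
opening: 0.334
finger_force: 30.0
```

send_rows(motion=[{"x": 0.6,"y": 0,"z": -1.04,"rx": 0,"ry": 0,"rz": 0,"jaw": 0},{"x": 0.6,"y": 0,"z": -1.04,"rx": 0,"ry": 0,"rz": 0,"jaw": 0},{"x": 0.6,"y": 0,"z": -1.04,"rx": 0,"ry": 0,"rz": 0,"jaw": 0},{"x": 0.6,"y": 0,"z": -1.04,"rx": 0,"ry": 0,"rz": 0,"jaw": 0},{"x": 0.6,"y": 0,"z": -1.04,"rx": 0,"ry": 0,"rz": 0,"jaw": 0}])

```text
clock: 5.8
tool_pos: [0.5463, -0.2469, 0.1645]
eef_rot: [0.548, 0.671, -0.317, 0.385]
contact_force: [0.2, -0.1, -1.9]
opening: 0.338
finger_force: 30.0
```

```bash
python3 - <<'E'
from plan import *
from plant import snapshot
p,R,M=final(-.2); print("target",p.round(3),R[:,2].round(2))
rows(p+.04*Z,R,10); rows(p,R,5,p+.04*Z,R)
o=np.zeros((480,800,3),np.uint8)
for n in("side","top"):
    s=snapshot(n); pickle.dump(s,open(n+"3.pkl","wb"))
    if n=="side": o[:,:400]=cv2.resize(s["img"][220:412,340:500],(400,480))
    else: o[:,400:]=cv2.resize(s["img"][150:294,390:510],(400,480))
cv2.imwrite("pics/c3.png",o[:,:,::-1])
E
```

```text
target [ 0.583 -0.15   0.143] [ 0.22 -0.66 -0.71]
t 5.8 p [ 0.5463 -0.2469  0.1645] z [ 0.17  -0.848 -0.502] y [ 0.98   0.198 -0.003] q [-0.54  1.14  0.73  2.12  1.6   0.39 -1.58] F [ 0.2 -0.1 -1.9] open 0.338 ff 30.0
N 10 shift cm [ 0.433  0.551 -0.797] turn [-0.0065  0.0278  0.0199]
N 5 shift cm [ 0.54  -0.153  0.57 ] turn [0. 0. 0.]
```

View pics/c3.png

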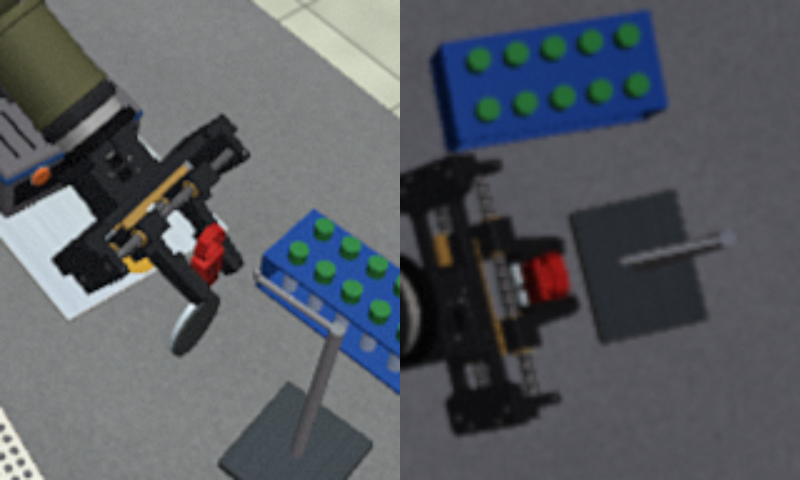

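The mirror is off the hook and held upright. In the left-hand crop the handle is at (210,250) and the peg is clear at (255,275). Next I'll carry it to 4 cm above the hold pose.

send_rows(motion=[{"x": 0.43,"y": 0.55,"z": -0.8,"rx": -0.0065,"ry": 0.028,"rz": 0.02,"jaw": 0},{"x": 0.43,"y": 0.55,"z": -0.8,"rx": -0.0065,"ry": 0.028,"rz": 0.02,"jaw": 0},{"x": 0.43,"y": 0.55,"z": -0.8,"rx": -0.0065,"ry": 0.028,"rz": 0.02,"jaw": 0},{"x": 0.43,"y": 0.55,"z": -0.8,"rx": -0.0065,"ry": 0.028,"rz": 0.02,"jaw": 0},{"x": 0.43,"y": 0.55,"z": -0.8,"rx": -0.0065,"ry": 0.028,"rz": 0.02,"jaw": 0}])

```text
clock: 6.4
tool_pos: [0.5647, -0.1988, 0.1701]
eef_rot: [0.596, 0.673, -0.247, 0.362]
contact_force: [-0.2, -0.6, -0.6]
opening: 0.334
finger_force: 30.0
```

```bash
python3 - <<'E'
from plan import *
from plant import snapshot
p,R,M=final(-.2); rows(p+.04*Z,R,5)
o=np.zeros((480,800,3),np.uint8)
for n in("side","top"):
    s=snapshot(n)
    if n=="side": o[:,:400]=cv2.resize(s["img"][120:408,240:480],(400,480))
    else: o[:,400:]=cv2.resize(s["img"][120:360,200:400],(400,480))
cv2.imwrite("pics/c4.png",o[:,:,::-1])
E
```

```text
t 6.4 p [ 0.5647 -0.1988  0.1701] z [ 0.192 -0.764 -0.616] y [0.981 0.167 0.098] q [-0.56  1.03  0.69  2.08  1.35  0.33 -1.39] F [-0.2 -0.6 -0.6] open 0.334 ff 30.0
N 5 shift cm [ 0.464  0.551 -0.808] turn [-0.0065  0.0277  0.0194]
```

View pics/c4.png

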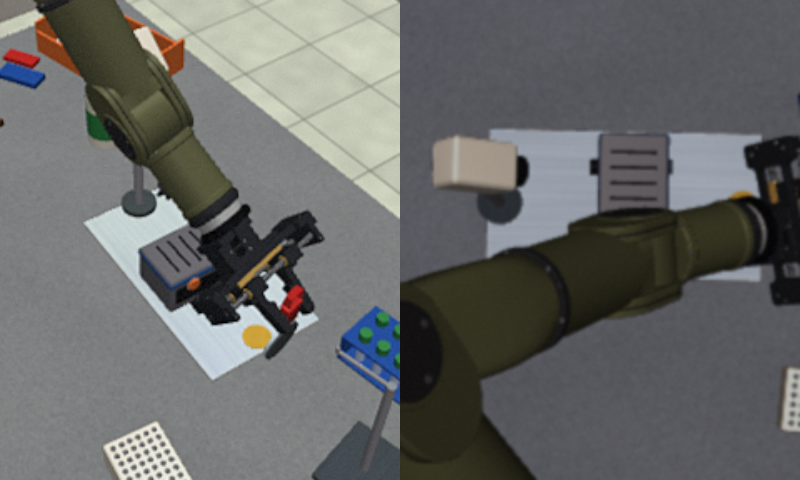

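The arm passes on the robot side of the bench camera. In the right-hand crop the camera head is at (475,163) and the forearm's edge is at y≈215–260. The mirror hangs near the spot, so I'll continue.

send_rows(motion=[{"x": 0.46,"y": 0.55,"z": -0.8,"rx": -0.0065,"ry": 0.028,"rz": 0.0195,"jaw": 0},{"x": 0.46,"y": 0.55,"z": -0.8,"rx": -0.0065,"ry": 0.028,"rz": 0.0195,"jaw": 0},{"x": 0.46,"y": 0.55,"z": -0.8,"rx": -0.0065,"ry": 0.028,"rz": 0.0195,"jaw": 0},{"x": 0.46,"y": 0.55,"z": -0.8,"rx": -0.0065,"ry": 0.028,"rz": 0.0195,"jaw": 0},{"x": 0.46,"y": 0.55,"z": -0.8,"rx": -0.0065,"ry": 0.028,"rz": 0.0195,"jaw": 0}])

```text
clock: 7.0
tool_pos: [0.5829, -0.1508, 0.1829]
eef_rot: [0.638, 0.67, -0.177, 0.335]
contact_force: [0.1, -0.7, -1.8]
opening: 0.332
finger_force: 30.0
```

```bash
python3 - <<'E'
from plan import *
p,R,M=final(-.2); rows(p,R,5)
E
```

```text
t 7.0 p [ 0.5829 -0.1508  0.1829] z [ 0.223 -0.665 -0.713] y [0.974 0.123 0.19 ] q [-0.52  0.9   0.56  2.04  1.15  0.37 -1.23] F [ 0.1 -0.7 -1.8] open 0.332 ff 30.0
N 5 shift cm [ 0.552 -0.138  0.554] turn [-0.0003 -0.0001 -0.    ]
```

send_rows(motion=[{"x": 0.55,"y": -0.14,"z": 0.55,"rx": 0,"ry": 0,"rz": 0,"jaw": 0},{"x": 0.55,"y": -0.14,"z": 0.55,"rx": 0,"ry": 0,"rz": 0,"jaw": 0},{"x": 0.55,"y": -0.14,"z": 0.55,"rx": 0,"ry": 0,"rz": 0,"jaw": 0},{"x": 0.55,"y": -0.14,"z": 0.55,"rx": 0,"ry": 0,"rz": 0,"jaw": 0},{"x": 0.55,"y": -0.14,"z": 0.55,"rx": 0,"ry": 0,"rz": 0,"jaw": 0}])

```text
clock: 7.5
tool_pos: [0.5832, -0.1495, 0.1419]
eef_rot: [0.637, 0.671, -0.178, 0.335]
contact_force: [0.7, 0.5, -1.2]
opening: 0.331
finger_force: 30.0
```

```bash
python3 - <<'E'
from plan import *
from plant import snapshot
p,R,M=final(-.2); rows(p,R,1)
g=p-.008*R[:,2]; f=SPOT; th=np.linspace(0,2*np.pi,40)
o=np.zeros((500,800,3),np.uint8)
for i,(n,x0,y0) in enumerate((("side",350,250),("top",330,180))):
    s=snapshot(n); pickle.dump(s,open(n+"5.pkl","wb")); im=cv2.resize(s["img"][y0:y0+100,x0:x0+80],(400,500),interpolation=cv2.INTER_CUBIC)
    rim=[(proj(s,f-M[:,0]*0+.033*(np.cos(a)*M[:,1]+np.sin(a)*M[:,2]))-[x0,y0]+.5)*5 for a in th]
    cv2.polylines(im,[np.int32(rim)],True,(0,255,0),1)
    for q in (g,g+.023*M[:,2],g-.023*M[:,2],g+.049*M[:,2]): cv2.circle(im,tuple(int(v) for v in (proj(s,q)-[x0,y0]+.5)*5),3,(0,255,255),1)
    o[:,400*i:400*i+400]=im
cv2.imwrite("pics/c5.png",o[:,:,::-1])
E
```

```text
t 7.5 p [ 0.5832 -0.1495  0.1419] z [ 0.223 -0.665 -0.713] y [0.974 0.125 0.188] q [-0.56  1.01  0.63  2.05  1.24  0.26 -1.38] F [ 0.7  0.5 -1.2] open 0.331 ff 30.0
N 1 shift cm [-0.103  0.049 -0.07 ] turn [-0.0016  0.0003  0.0022]
```

View pics/c5.png

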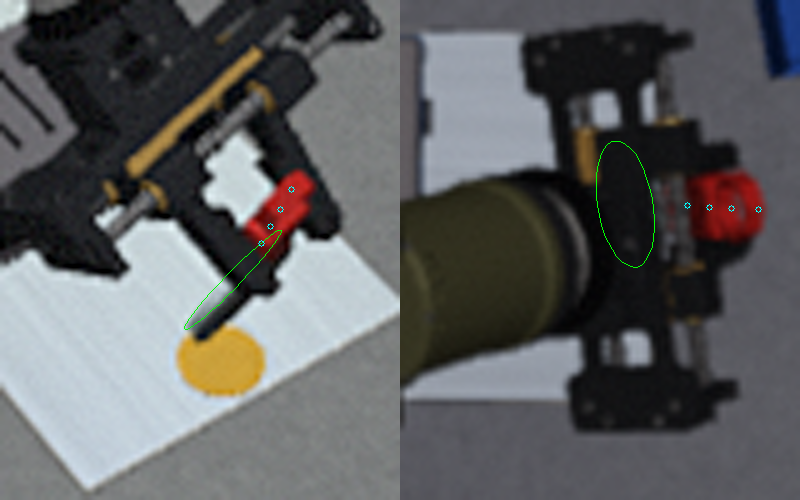

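The predicted face outline (green) sits on the disc, and the dots run up the handle, so the grip has not shifted grossly. I'll check the tilt closer in, with the handle box drawn from the measured tool pose.

```bash
python3 - <<'E'
from plan import *
from plant import get_state
st=get_state();p=st["tool_pos"];R=Ro.from_quat(st["eef_rot"]).as_matrix()
H=np.c_[HX,HY,Z];M=R@RG.T@H;g=p-.008*R[:,2];th=np.linspace(0,2*np.pi,40)
o=np.zeros((600,800,3),np.uint8)
k=11
for i,(n,x0,y0,w,h) in enumerate((("side",385,280,36,40),("top",462,208,26,26))):
    s=pickle.load(open(n+"5.pkl","rb"));k=11 if n=="side" else 15
    im=cv2.resize(s["img"][y0:y0+h,x0:x0+w],None,fx=k,fy=k,interpolation=cv2.INTER_CUBIC); pl=im.copy()
    P=lambda q:np.int32((proj(s,g+M@np.array(q))-[x0,y0]+.5)*k)
    for x in(-.009,.001): cv2.polylines(im,[np.array([P((-.004 if x<-.005 else .006,.033*np.cos(a),-.085+.033*np.sin(a))) for a in th])],True,(0,255,0),1)
    for x in(-.008,.008): cv2.polylines(im,[np.array([P((x,a,b)) for a,b in((-.015,-.023),(.015,-.023),(.015,.023),(-.015,.023))])],True,(0,255,255),1)
    for x in(-.005,.005): cv2.polylines(im,[np.array([P((x,.015*np.cos(a),.033+.015*np.sin(a))) for a in th])],True,(255,255,0),1)
    if n=="side": o[:h*k,:w*k]=im[:600]; 
    else: o[:h*k,400:400+w*k]=im
    if n=="side":
        s2=cv2.resize(pl,None,fx=.5,fy=.5); o[395:395+min(205,s2.shape[0]),500:500+s2.shape[1]]=s2[:205]
cv2.imwrite("pics/c6.png",o[:,:,::-1])
E
```

```text
(no output)
```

View pics/c6.png

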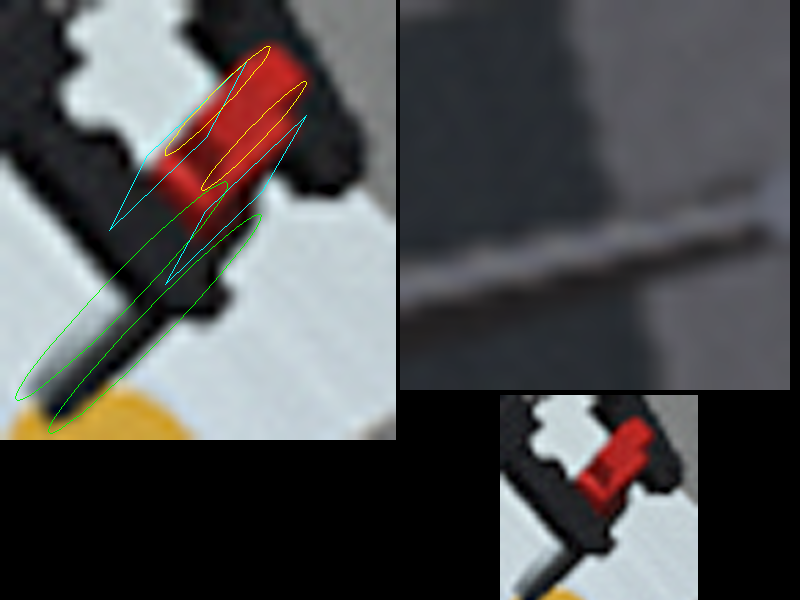

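The overlay from the tool pose matches the picture to within about 1.5 px. The ring top agrees at (270,45), and the disc's lower end is predicted at (15–50,400–430) against (30–50,385–415) observed. That is roughly 2–3 mm and under 2°, well inside tolerance. I'll trim the last millimetre and let it settle.

send_rows(motion=[{"x": -0.1,"y": 0.05,"z": -0.1,"rx": 0,"ry": 0,"rz": 0,"jaw": 0},{"x": 0,"y": 0,"z": 0,"rx": 0,"ry": 0,"rz": 0,"jaw": 0},{"x": 0,"y": 0,"z": 0,"rx": 0,"ry": 0,"rz": 0,"jaw": 0},{"x": 0,"y": 0,"z": 0,"rx": 0,"ry": 0,"rz": 0,"jaw": 0},{"x": 0,"y": 0,"z": 0,"rx": 0,"ry": 0,"rz": 0,"jaw": 0}])

```text
clock: 8.1
tool_pos: [0.5842, -0.1492, 0.1452]
eef_rot: [0.638, 0.671, -0.176, 0.335]
contact_force: [-0.1, -0.1, -2.0]
opening: 0.333
finger_force: 30.0
```

```bash
python3 - <<'E'
from plan import *
from plant import *
p,R,M=final(-.2); rows(p,R,1)
print(abs(get_state()["qd"]).max(), finish_job())
E
```

```text
t 8.1 p [ 0.5842 -0.1492  0.1452] z [ 0.225 -0.664 -0.713] y [0.974 0.124 0.191] q [-0.56  1.    0.62  2.05  1.23  0.27 -1.37] F [-0.1 -0.1 -2. ] open 0.333 ff 30.0
N 1 shift cm [ 0.095 -0.121  0.161] turn [ 0.0004 -0.0011 -0.0003]
the job is handed in; nothing more can be done
0.0016945958629040246 None
```

The mirror is off its hook and held still by the handle, within about 2–3 mm of the planned hold pose and an estimated 2° of the orange-lamp angle. I handed the job in at 8.1 s; `finish_job` gave no pass/fail verdict.

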